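# Put the jar feeder back into gear

## Task

The star wheel of the bench jar feeder was taken out of gear to clear a jam: put it back. Ease the ball-ended gear lever over from the feeder's front (the robot's side) towards its back, and rock the star wheel gently with a fingertip in one of its front pockets until the teeth mesh and the lever drops fully home. Force neither the lever nor the wheel, and leave the jars, bottle, tin and cartons standing where they are.

Things in the scene. Friction and masses are not known exactly. Their poses are not given: they have to be found in the camera images.
- feeder: The jar feeder, fixed: a steel cabinet with an steel deck 300 mm deep (x) and 570 mm wide (y), deck top 110 mm above the bench. Origin at the centre of its underside, on the bench; its x points from its front (operator's side) to its back, y to its left, z up. The star wheel's axis stands at x +10, y +50 mm.
- star_wheel: Black plastic disc 236 mm in diameter, 20 mm thick, lying level, underside 24 mm above the deck. Six round pockets in its rim, 60 degrees apart, each 56 mm wide, centred 112 mm from the axis and cut in to 84 mm from the axis. Origin on the axis at mid-thickness, 144 mm above the bench, z up; one pocket lies along its own -x. At the start one pocket lies within 20 degrees of the feeder's front.
- wheel_hub (a point): Top of the three-lobed grey knob on the wheel's hub, on the axis, 42 mm above the disc. Out of gear the wheel turns either way with about 0.12 N m of drag. Its hidden clutch has six teeth: a meshing position comes every 60 degrees of turn, at no marked angle, about 15 degrees wide; in gear the wheel is locked but for that play. At the start it never stands in one.
- guard_edge (a point): Middle of the front lower edge of the clear guard over the wheel: a level plate 5 mm thick, 336 mm wide, 268 mm deep, underside 140 mm above the deck, front edge 118 mm in front of the wheel's axis. Four thin posts carry it, none farther front than feeder x -38 mm, so the wheel is open from the front. A gripper pointing straight down at a pocket hits the plate: reach in under it, tilted.
- guide_rail (a point): Front end, on the left, of the steel guide rail, 8 mm thick, its top 36 mm above the deck: half a circle of 143 mm radius round the wheel's axis on its back side, then straight ends running forward, 143 mm to the left and right of the axis, up to feeder x -90 mm.
- gear_lever (a joint): Lever angle, rad: 0 leaning 22 degrees to the feeder's front (out of gear, its start), 0.76 leaning 22 degrees to the back (in gear). A toggle spring holds it to the front below 0.30 and presses it to the back beyond; 4 N at the ball start it, less later. With the teeth tip to tip it stops at 0.48 and waits there under its spring, then drops to 0.76 by itself when the wheel is turned into mesh.
- lever_ball (a point): Centre of the black ball, 32 mm in diameter, on top of the gear lever, a 12 mm round steel rod; 125 mm from the pivot. It moves along the feeder's x, about 93 mm in all, 248 to 257 mm above the bench.
- lever_pivot (a point): Middle of the lever's level pivot pin, which lies along the feeder's y, at feeder x -70, y -200 mm, 132 mm above the bench. The lever comes out of a dark steel block 120 (x) by 62 (y) mm, its top 150 mm above the bench.
- jar_a: Small amber jar with black lid, 52 mm in diameter, 57 mm tall, standing on the feeder's deck at its left. Origin at the centre of its underside.
- jar_b: A jar of the same kind on the deck, between the gear lever's block and the guard. Origin at the centre of its underside.
- jar_c: A jar of the same kind on the bench to the right. Origin at the centre of its underside.
- pump_bottle: Slim white and aluminium pump bottle, 37 mm in diameter, 155 mm tall, on the bench to the left. Origin at the centre of its underside.
- tin: Bright metal tin, 72 mm in diameter, 98 mm tall, on the bench to the left. Origin at the centre of its underside.
- carton_a: White carton 55 by 75 by 55 mm, on the bench to the right. Origin at the centre of its underside.
- carton_b: A carton of the same kind, on the bench to the right, farther back. Origin at the centre of its underside.
Not all that is in view belongs to the job. Leave any purple, red or yellow look-alike of the carton_b alone.

How it is judged:
By the outcome, as a careful person would: the job done as asked, in the order asked, and still so for the second after the job is handed in, with the robot touching nothing.
It also fails if it takes over 48 s, if anything falls off the work surface, if the arm or the gripper's body presses on something with over 40 N, if the wrist force passes 120 N, or if a joint passes its speed limit or range.

## Robot

A 6-joint arm with a two-finger parallel gripper is mounted at the origin on the work surface. World frame = base frame: x ahead of the robot, y to its left, z up, the work surface at z = 0. Lengths are in m, angles in rad, forces in N, time in s.
With the tool pointing down it reaches from about 0.275 to 1 m from the base axis. Payload 8.4 kg.
Tool frame: the origin (TCP) lies on the centre line of the jaws, within the pads' length; the fingertips stand 17 mm ahead of it and the grasp point (between the pads) lies 2 mm behind it (bot.tcp_to_tips is the z of the fingertips in the tool frame, in m); z points along the fingers, y is the line along which they close (so a half turn about z gives the same grasp; the last joint's range is limited). The gripper opens to 85 mm and grips with 20 to 120 N. Pads are 22 mm wide; open, the fingers measure 114 mm over their backs; the gripper's body (76 mm by 85 mm) begins 54 mm behind the grasp point. The pads swing forward as they close: fully open they stand 13 mm farther back than shut.
Start: joints at [1.105, 0.353, 1.633, -0, 1.155, -0.002], TCP at [0.28, 0.559, 0.248] pointing down, gripper open.
Joint ranges: [-2.63, 2.63], [-0.92, 2.1], [0.06, 2.66], [-1.3, 4.44], [0, 2.69], [-3.02, 3.02]. Speed limits (rad/s): [2.22, 2.22, 2.79, 3.14, 3.14, 3.14].

## Interface

Orientations are given as a unit quaternion [x, y, z, w].
In Python, from workcell import bot, hand, kinematics, get_obs, vision, hand_in gives the robot as it stands. The module is installed in compiled form; this text tells all that it offers. Calls block until the motion is done:
- bot.reach(position, orientation): joint-space move of the TCP to a pose.
- bot.servo_line(position, ori=None, velocity=0.15): straight line of the TCP; ori=None keeps the orientation; velocity is the mean speed in m/s.
- bot.goto_joints(angles): joint-space move.
- hand.move_gripper(opening, strength=None): finger opening in m; strength is the grip in N (None keeps the last); returns when the fingers have stopped.
- bot.dwell(seconds).
- kinematics.solve_ik(position, orientation): joint angles nearest the present ones, or None.
- get_obs(): the state.
- vision.read_camera(name): name is "scene" or "top" or "wrist"; returns a dict with "frame" (400x640x3 uint8, red, green, blue), "intrinsics" (3x3 intrinsics, pixels), "view" (4x4, takes a point from world to camera coordinates). Camera axes: x right, y down, z forward; pixel columns grow to the right and rows downward; lengths in m; the calibration is good to about 2 mm. A picture is of the moment at which its call begins. There is no depth.
A pose or a line that the arm cannot do raises bot.IKError and nothing moves.
- hand_in(): hands the job in; it is judged then, once.
The state is a dict: "time_s": time; "joint_pos": joint angles; "joint_vel": joint speeds; "joint_efforts": joint torques, N m; "position": TCP position; "orientation": TCP orientation; "wrist_force": force on the tool from outside, world axes, zero at the start; "ft_torque": the same for the moment, N m; "gripper_width": finger opening in m; "grip_force": force on a finger pad.
Only numpy, scipy, OpenCV 4.12 (cv2) and the standard library are available. Lean on these libraries where they do the work, as an engineer would, in place of code of your own. Each camera call takes 0.05 s, during which the arm holds its last target. There are 200 camera calls.

## Working session

There is one attempt and no reset: what is moved stays moved. The work goes in short steps, each a Python script; the robot and the scene stay as the last script left them, time stands still between calls to the robot, and variables do not carry over. Pictures are saved under pics/ and viewed, at most 10 in all, crops included, and the job is handed in when it is done.

```bash
mkdir -p pics
python3 - <<'E'
from workcell import vision,get_obs
import cv2,numpy as np
for n in("scene","top"):
    d=vision.read_camera(n);cv2.imwrite(f"pics/{n}0.png",d["frame"][:,:,::-1]);np.savez(f"{n}0.npz",**d)
    V=np.array(d["view"]);print(n,np.array(d["intrinsics"]).tolist(),(-V[:3,:3].T@V[:3,3]).round(3),V[2,:3].round(3))
print(get_obs())
E
```

```text
scene [[425.220390362118, 0.0, 310.47586872739083], [0.0, 425.220390362118, 201.1794273069706], [0.0, 0.0, 1.0]] [ 0.168 -0.854  0.877] [ 0.326  0.72  -0.612]
top [[399.3620290104127, 0.0, 317.5863156507327], [0.0, 399.3620290104127, 198.203565278236], [0.0, 0.0, 1.0]] [ 0.454 -0.027  1.245] [ 0.077  0.028 -0.997]
{'time_s': 0.1, 'joint_pos': array([ 1.10457667e+00,  3.53628483e-01,  1.63404257e+00, -2.14515992e-05,
        1.15521008e+00, -2.38558213e-03]), 'joint_vel': array([ 0.00054082, -0.00119717, -0.00101251,  0.00071548, -0.00055626,
        0.00022013]), 'joint_efforts': array([-1.29861895e-03, -6.06359053e+01, -3.42823935e+01, -1.74858465e-04,
        3.94591931e-03,  4.42062753e-05]), 'position': array([0.27942972, 0.55860703, 0.24761313]), 'orientation': array([ 2.29839390e-01,  9.73228359e-01, -6.28917084e-04, -1.40028399e-04]), 'wrist_force': array([-0.66936265, -0.62352095, -0.64663088]), 'ft_torque': array([ 0.01653208, -0.03626639, -0.03080194]), 'grip_force': 0.0, 'gripper_width': 0.08544998761066563}
```

View pics/scene0.png

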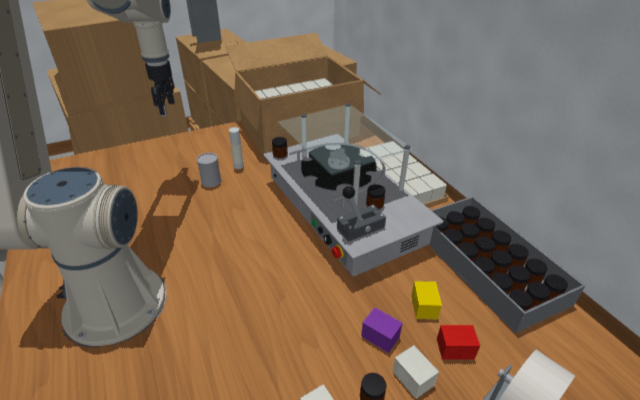

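View pics/top0.png

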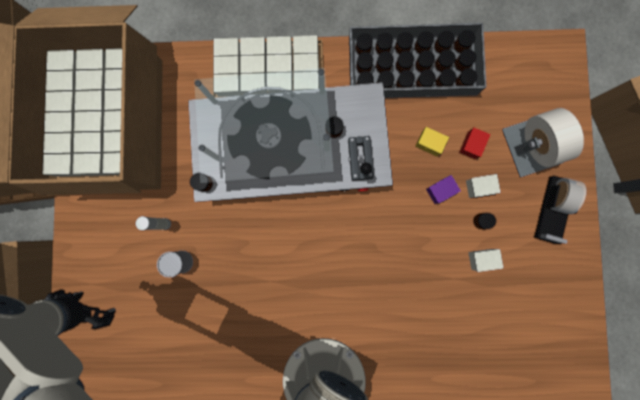

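The scene shows the feeder with the lever ball at about (348,192). In the top view the deck's corners are at about (196,200), (392,186), (384,85) and (191,100), the hub at (268,134) and the ball at (366,170).

```bash
cat > h.py <<'E'
import numpy as np,cv2
def ray(d,uv):
    V=np.array(d["view"]);K=np.array(d["intrinsics"])
    c=-V[:3,:3].T@V[:3,3];r=V[:3,:3].T@np.linalg.inv(K)@[uv[0],uv[1],1.];return c,r
def onz(d,uv,z):
    c,r=ray(d,uv);return c+r*(z-c[2])/r[2]
def proj(d,p):
    V=np.array(d["view"]);q=np.array(d["intrinsics"])@(V[:3,:3]@p+V[:3,3]);return q[:2]/q[2]
def two(d1,u1,d2,u2):
    A=[];b=[]
    for d,u in((d1,u1),(d2,u2)):
        c,r=ray(d,u);r/=np.linalg.norm(r);P=np.eye(3)-np.outer(r,r);A.append(P);b.append(P@c)
    return np.linalg.lstsq(np.vstack(A),np.hstack(b),rcond=None)[0]
E
python3 - <<'E'
from h import *
t=dict(np.load("top0.npz"));s=dict(np.load("scene0.npz"))
for uv in((196,200),(392,186),(384,85),(191,100)):print(onz(t,uv,.11).round(4))
print("hub",onz(t,(268,134),.196).round(4),"ball",two(t,(366,170),s,(348,192)).round(4))
f=t["frame"];a=cv2.resize(f[75:210,180:400],None,fx=3.6,fy=3.6,interpolation=cv2.INTER_CUBIC)
cv2.imwrite("pics/tc.png",a[:,:,::-1])
b=cv2.resize(s["frame"][100:280,250:450],None,fx=3.2,fy=3.2,interpolation=cv2.INTER_CUBIC)
cv2.imwrite("pics/sc.png",b[:,:,::-1])
E
```

```text
[0.544  0.3552 0.11  ]
[ 0.5722 -0.2068  0.11  ]
[ 0.867  -0.1934  0.11  ]
[0.8386 0.3714 0.11  ]
hub [0.7104 0.1325 0.196 ] ball [ 0.6003 -0.1216  0.2502]
```

View pics/tc.png

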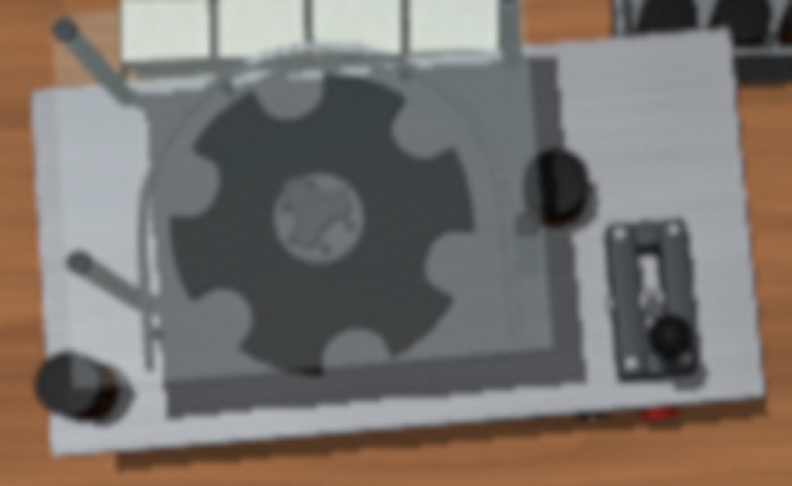

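View pics/sc.png

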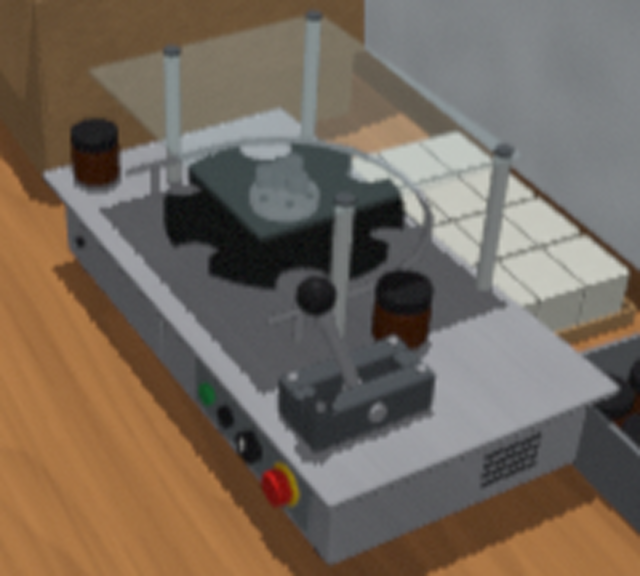

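The crops show the front pocket at about (357,360) in the top crop, roughly 9° to the feeder's right. The jar stands clear, between the lever block and the guard. I'll move the lever first.

```bash
cat >> h.py <<'E'
from scipy.spatial.transform import Rotation as Ro
YAW=.05;C=np.array([.7062,.0822,0]);RF=Ro.from_euler('z',YAW)
AX=C+RF.apply([.01,.05,0])
def F(x,y,z):return C+RF.apply([x,y,z])
def ori(heading,down):   # heading: world yaw of the tool's horizontal lean, down: elevation below level (rad)
    y=np.array([-np.sin(heading),np.cos(heading),0]);z=np.array([np.cos(heading)*np.cos(down),np.sin(heading)*np.cos(down),-np.sin(down)])
    return Ro.from_matrix(np.c_[np.cross(y,z),y,z]).as_quat()
def ball(q):
    a=q-np.deg2rad(22);return F(-.07+.125*np.sin(a),-.2,.132+.125*np.cos(a))
def lever(d):            # lever angle whose ball-sized disc is darkest
    g=cv2.cvtColor(d["frame"],cv2.COLOR_RGB2GRAY);r=[]
    qs=np.arange(0,.8,.04)
    for q in qs:
        m=np.zeros_like(g);cv2.circle(m,tuple(int(round(v)) for v in proj(d,ball(q))),5,255,-1);r.append(cv2.mean(g,m)[0])
    return qs[int(np.argmin(r))],min(r)
E
python3 - <<'E'
from h import *
from workcell import bot,hand,kinematics,get_obs,vision
t=dict(np.load("top0.npz"))
fr=[onz(t,(180+u/3.6,75+v/3.6),.154) for u,v in((357,360),(288,90))]
d=fr[0]-fr[1];print("pocket phi deg from feeder front (+ = to left):",-np.rad2deg(np.arctan2(d[1],-d[0]))*-1+np.rad2deg(YAW),"centre",(fr[0]+fr[1])/2,AX)
for n in("scene","top"):print(n,lever(dict(np.load(n+"0.npz"))))
o=ori(YAW,np.pi/2)
hand.move_gripper(0.0,30)
p=get_obs()["position"];bot.servo_line([p[0],p[1],.40],velocity=.25)
b=ball(0);b[1]=(b[1]-.1216)/2
fx=RF.apply([1,0,0])
st=b-fx*.055;st[2]=.245
bot.reach(np.r_[st[:2],.40],o);print(get_obs()["joint_pos"].round(2))
bot.servo_line(st,velocity=.15)
f0=get_obs()["wrist_force"]
for k in np.arange(.055,-.014,-.004):
    if k<.055: bot.servo_line(np.r_[(b-fx*k)[:2],.245],velocity=.03)
    s=get_obs();f=s["wrist_force"]-f0
    print(round(k,3),f.round(1),lever(vision.read_camera("scene")) )
    if abs(f).max()>12:break
d=vision.read_camera("scene");cv2.imwrite("pics/l1.png",cv2.resize(d["frame"][100:280,250:450],None,fx=3.2,fy=3.2)[:,:,::-1]);print(get_obs()["time_s"])
E
```

```text
pocket phi deg from feeder front (+ = to left): -10.722090623725068 centre [0.71152712 0.13475031 0.154     ] [0.71368854 0.1326373  0.        ]
scene (np.float64(0.0), 26.703703703703702)
top (np.float64(0.04), 24.80246913580247)
[-0.23  0.14  1.58  0.    1.42 -1.85]
0.055 [0. 0. 0.] (np.float64(0.0), 27.271604938271604)
0.051 [ 1.2 -0.2 -0.9] (np.float64(0.0), 26.827160493827158)
0.047 [-0.3 -1.  -0.1] (np.float64(0.0), 27.333333333333332)
0.043 [ 0.8 -0.8 -0.1] (np.float64(0.0), 27.493827160493826)
0.039 [ 0.   0.1 -0.7] (np.float64(0.0), 26.419753086419753)
0.035 [ 0.1 -0.7  0.8] (np.float64(0.0), 25.39506172839506)
0.031 [-0.7 -0.4  0.4] (np.float64(0.0), 23.76543209876543)
0.027 [ 1.1 -1.2  0.2] (np.float64(0.04), 23.518518518518515)
0.023 [ 2.  -0.9  0.1] (np.float64(0.04), 23.22222222222222)
0.019 [-6.2 -0.1  3. ] (np.float64(0.04), 22.87654320987654)
0.015 [-6.  -0.5  3.4] (np.float64(0.08), 23.74074074074074)
0.011 [-5.6  0.   4.1] (np.float64(0.08), 23.975308641975307)
0.007 [-4.1  1.1  2.6] (np.float64(0.16), 24.049382716049383)
0.003 [-3.9  1.3  1.8] (np.float64(0.16), 24.61728395061728)
-0.001 [-2.7 -0.4  0.2] (np.float64(0.2), 24.17283950617284)
-0.005 [-1.6 -0.5  1.8] (np.float64(0.2), 25.691358024691358)
-0.009 [-1.8 -0.5 -0.2] (np.float64(0.28), 25.382716049382715)
-0.013 [-0.9 -1.2  0.6] (np.float64(0.32), 24.839506172839506)
11.1667
```

View pics/l1.png

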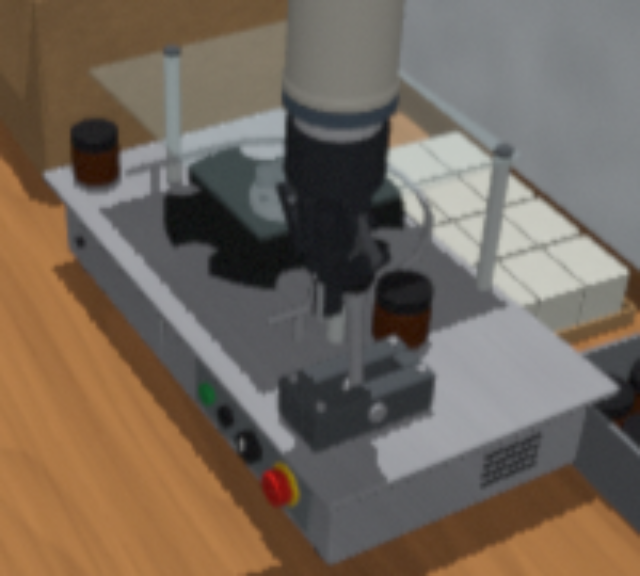

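The lever is now close to upright, with the fingers hiding the ball, and the push force is fading towards the toggle point. I'll continue a little further and then back off.

Run:
```python
from h import *
from workcell import bot,get_obs,vision
fx=RF.apply([1,0,0]);p0=get_obs()["position"]
for k in(.003,.006,.009,.012):
    bot.servo_line(p0+fx*k,velocity=.03);print(k,get_obs()["wrist_force"].round(1))
p=p0-fx*.06;bot.servo_line(p,velocity=.15)
bot.servo_line(np.r_[p[:2],.36],velocity=.25)
for n in("scene","top"):
    d=vision.read_camera(n);print(lever(d))
    if n=="scene":cv2.imwrite("pics/l2.png",cv2.resize(d["frame"][100:280,250:450],None,fx=3.2,fy=3.2)[:,:,::-1])
print(get_obs()["time_s"])
from workcell import kinematics
for a in(-30,-11,0,28):
  h=YAW-np.deg2rad(a)
  u=np.array([np.cos(YAW-np.deg2rad(a)),np.sin(YAW-np.deg2rad(a)),0])
  for e in(45,):
    z=Ro.from_quat(ori(h,np.deg2rad(e))).as_matrix()[:,2]
    for r in(.1,.18):
      q=kinematics.solve_ik(np.r_[(AX-u*r)[:2],.142]-.017*z,ori(h,np.deg2rad(e)));print(a,r,q)
```

```text
0.003 [-0.1 -0.3 -1. ]
0.006 [-0.6  0.6  0.7]
0.009 [-0.5 -0.2 -0.6]
0.012 [-0.  -0.4 -0.5]
(np.float64(0.52), 26.407407407407405)
(np.float64(0.0), 138.30864197530863)
13.5083
-30 0.1 [-0.12752345  0.35911931  2.18481179  1.67727981  0.47657174  2.48370575]
-30 0.18 [-0.26676904  0.29586639  2.30108339  1.64121674  0.55627261  2.39044474]
-11 0.1 [0.12803481 0.31013035 2.27523326 2.79594606 0.23959492 1.82655696]
-11 0.18 [0.09823637 0.22155327 2.43125589 2.80102433 0.30811512 1.79446344]
0 0.1 [0.2974226  0.31522935 2.26593606 3.84342205 0.27155695 1.06406265]
0 0.18 [0.36017534 0.22973615 2.41735129 3.83992682 0.34233379 1.12460762]
28 0.1 None
28 0.18 [ 0.75206473  0.3871914   2.13202406 -1.27640551  0.75621717  0.66165997]
```

View pics/l2.png

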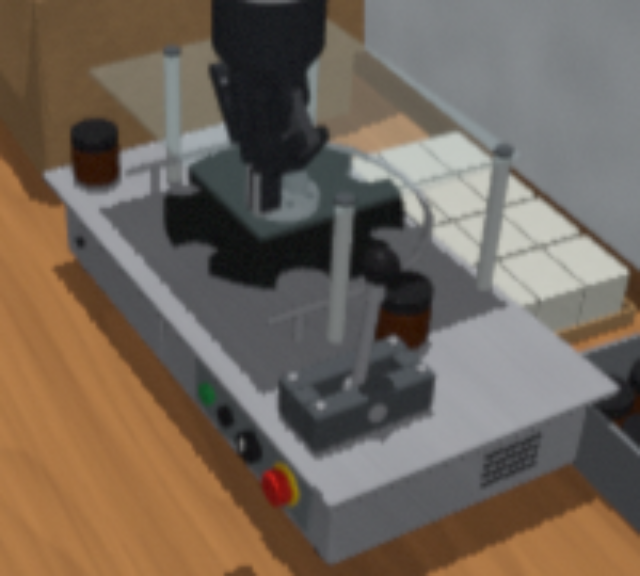

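The lever now waits at about 0.5, with the ball at crop (380,262), and the jar beside it is undisturbed. Next I'll choose a tilt that stays clear of the wrist singularity.

```bash
cat >> h.py <<'E'
def pose(a,r,e,hk=.5,z=.142):   # a: fingertip angle round the axis (deg, + left of feeder's front)
    t=YAW-np.deg2rad(a);h=YAW-np.deg2rad(a)*hk;o=ori(h,np.deg2rad(e));zt=Ro.from_quat(o).as_matrix()[:,2]
    return np.r_[(AX-r*np.array([np.cos(t),np.sin(t),0]))[:2],z]-.017*zt,o
E
python3 - <<'E'
from h import *
from workcell import kinematics
for e in(22,30):
 for hk in(0,.5):
  for a,r in((-11,.2),(-30,.1),(-11,.1),(10,.1),(28,.1)):
   q=kinematics.solve_ik(*pose(a,r,e,hk));print(e,hk,a,r,None if q is None else np.round(q,2))
E
```

```text
22 0 -11 0.2 [0.32 0.63 2.64 3.4  1.31 1.61]
22 0 -30 0.1 [0.19 0.58 2.43 3.29 1.06 1.55]
22 0 -11 0.1 [0.3  0.58 2.44 3.4  1.07 1.54]
22 0 10 0.1 [0.41 0.58 2.42 3.52 1.06 1.52]
22 0 28 0.1 [0.48 0.59 2.38 3.61 1.03 1.48]
22 0.5 -11 0.2 [0.18 0.64 2.65 3.17 1.33 1.58]
22 0.5 -30 0.1 [-0.06  0.58  2.41  2.74  1.05  1.63]
22 0.5 -11 0.1 [0.2  0.58 2.45 3.2  1.08 1.56]
22 0.5 10 0.1 [0.48 0.58 2.39 3.7  1.05 1.48]
22 0.5 28 0.1 [0.65 0.6  2.28 4.08 1.02 1.34]
30 0 -11 0.2 [0.3  0.43 2.6  3.41 0.94 1.54]
30 0 -30 0.1 [0.18 0.46 2.39 3.31 0.76 1.51]
30 0 -11 0.1 [0.28 0.46 2.4  3.43 0.77 1.48]
30 0 10 0.1 [0.38 0.46 2.38 3.56 0.77 1.43]
30 0 28 0.1 [0.45 0.47 2.34 3.66 0.75 1.38]
30 0.5 -11 0.2 [0.18 0.43 2.61 3.17 0.94 1.57]
30 0.5 -30 0.1 [-0.04  0.46  2.37  2.69  0.76  1.72]
30 0.5 -11 0.1 [0.2  0.45 2.41 3.2  0.77 1.55]
30 0.5 10 0.1 [0.45 0.47 2.36 3.76 0.78 1.36]
30 0.5 28 0.1 [0.61 0.5  2.25 4.18 0.81 1.18]
```

```bash
cat > rock.py <<'E'
from h import *
from workcell import bot,get_obs,vision
import sys
def rock(a0,a1,f0,step=2.,r=.102):
    n=int(np.ceil(abs(a1-a0)/step));last=a0
    for a in np.linspace(a0,a1,n+1)[1:]:
        p,o=pose(a,r,30,.5,.144);bot.servo_line(p,o,velocity=.045);last=a
        f=get_obs()["wrist_force"]-f0;L=lever(vision.read_camera("scene"))
        print(round(a,1),f.round(1),round(L[0],2),round(L[1],1))
        if L[0]>=.68: return last,"mesh"
        if np.linalg.norm(f)>7: return last,"force"
    return last,"end"
E
python3 - <<'E'
from rock import *
bot.goto_joints([.1,0.,1.9,0,.15,-1.6]);s=get_obs();print(s["position"].round(3))
bot.goto_joints([.2,.1,2.1,3.14,.15,1.57]);print(get_obs()["position"].round(3))
p,o=pose(-10.7,.2,30,.5,.25);bot.reach(p,o)
p,o=pose(-10.7,.19,30,.5,.144);bot.servo_line(p,o,velocity=.2)
f0=get_obs()["wrist_force"]
p,o=pose(-10.7,.102,30,.5,.144);bot.servo_line(p,o,velocity=.1)
s=get_obs();print("in",(s["wrist_force"]-f0).round(1),s["position"].round(3),s["time_s"])
for n in("scene","top"):
    d=vision.read_camera(n);im=d["frame"][100:280,250:450] if n=="scene" else d["frame"][75:210,180:400]
    cv2.imwrite(f"pics/in_{n}.png",cv2.resize(im,None,fx=3,fy=3)[:,:,::-1])
np.save("f0.npy",f0)
E
python3 -c "
import cv2,numpy as np
a=cv2.imread('pics/in_scene.png');b=cv2.imread('pics/in_top.png');a=cv2.resize(a,(390,351));b=cv2.resize(b,(400,245));c=np.zeros((351,790,3),np.uint8);c[:,:390]=a;c[:245,390:]=b;cv2.imwrite('pics/in.png',c)"
```

```text
[0.734 0.075 0.496]
[0.697 0.143 0.371]
in [ 0.4  0.1 -0.3] [0.599 0.106 0.152] 19.9667
```

View pics/in.png

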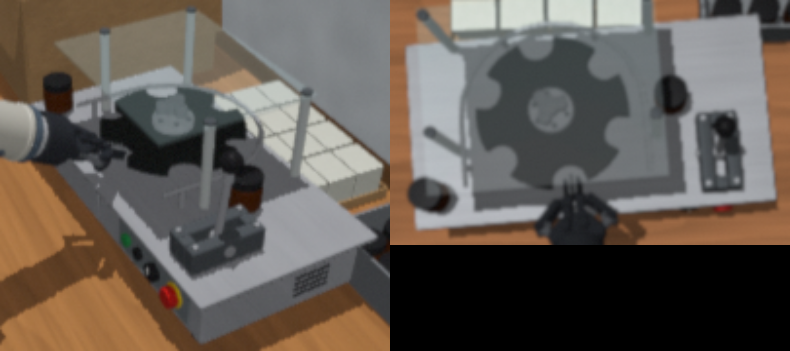

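The closed fingertips sit in the front pocket (top crop about (572,185)), there is no contact force, and the ball is in view. Now I'll rock the wheel to the left.

Run:
```python
from rock import *
f0=np.load("f0.npy")
print(rock(-10.7,26,f0),lever(vision.read_camera("top")),get_obs()["time_s"])
```

```text
-8.8 [-0.4  0.5 -0.4] 0.52 25.9
-6.8 [ 0.6 -0.6  0.7] 0.52 25.9
-4.9 [ 1.3 -0.1  0. ] 0.52 25.9
-3.0 [1.  1.2 0.3] 0.52 26.2
-1.0 [-0.6  0.6 -0.2] 0.52 26.2
0.9 [ 1.2 -2.1  0.4] 0.52 26.1
2.8 [ 1.  -2.7 -0.3] 0.52 26.3
4.8 [ 1.  -2.4 -0.5] 0.52 26.1
6.7 [ 0.9 -2.   0.5] 0.52 26.1
8.6 [ 2.  -2.1 -0.2] 0.52 26.3
10.5 [ 1.  -2.2 -0.2] 0.52 26.0
12.5 [ 0.4 -2.8 -0.3] 0.52 25.4
14.4 [ 1.  -1.6  0.1] 0.52 25.9
16.3 [ 0.8 -2.8  1. ] 0.52 25.9
18.3 [ 0.7 -1.   0.6] 0.52 25.6
20.2 [ 1.3 -0.6  0.1] 0.52 25.9
22.1 [ 1.  -0.9 -1.4] 0.52 26.0
24.1 [ 0.1 -0.9  0.5] 0.52 26.0
26.0 [ 0.5 -0.1 -0.3] 0.52 26.1
(np.float64(26.0), 'end') (np.float64(0.52), 26.358024691358022) 25.8167
```

Run:
```python
from h import *
from workcell import vision
d=vision.read_camera("top");cv2.imwrite("pics/m1.png",cv2.resize(d["frame"][75:230,180:400],None,fx=3,fy=3)[:,:,::-1])
```

```text
(no output)
```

View pics/m1.png

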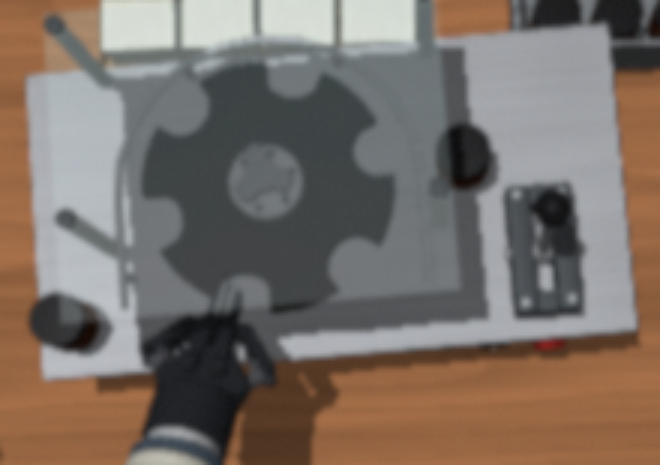

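The wheel has turned about 26° and its pocket now stands about 15° left of front. The finger is still in the pocket, with room before the jar. I'll continue left a bit with the heading fixed.

```bash
cat > rock2.py <<'E'
from rock import *
def rock2(angs,f0,hd,r=.102,vel=.05):   # hd: fixed tool heading, deg left-equivalent
    for a in angs:
        p,o=pose(a,r,30,hd/a if a else 0,.144)
        bot.servo_line(p,o,velocity=vel)
        f=get_obs()["wrist_force"]-f0;L=lever(vision.read_camera("scene"))
        print(round(float(a),1),f.round(1),round(L[0],2),round(L[1],1))
        if L[0]>=.68 or np.linalg.norm(f)>7:break
    return a
E
python3 - <<'E'
from rock2 import *
rock2(np.arange(28,37,2.),np.load("f0.npy"),13);print(lever(vision.read_camera("top")),get_obs()["time_s"],get_obs()["joint_pos"].round(2))
E
```

```text
28.0 [ 0.9 -1.  -0.1] 0.52 26.2
30.0 [ 0.3 -0.2 -0.4] 0.6 25.5
32.0 [0.4 1.  0.7] 0.76 26.5
(np.float64(0.76), 37.382716049382715) 26.8167 [0.61 0.5  2.25 4.17 0.8  1.18]
```

The lever has dropped into mesh. I'll ease off the wall, withdraw and verify.

Run:
```python
from rock2 import *
f0=np.load("f0.npy")
p,o=pose(29,.102,30,13/29,.144);bot.servo_line(p,o,velocity=.05)
u=Ro.from_quat(o).as_matrix()[:,2]*[1,1,0];u/=np.linalg.norm(u)
p=p-u*.11;bot.servo_line(p,o,velocity=.1);bot.servo_line(p+[0,0,.1],o,velocity=.15);bot.dwell(.5)
s=get_obs();print((s["wrist_force"]-f0).round(1),s["time_s"])
ims=[]
for n in("scene","top"):
    d=vision.read_camera(n);print(lever(d));im=d["frame"][100:280,200:450] if n=="scene" else d["frame"][75:255,130:400];ims.append(cv2.resize(im,(395,280)))
cv2.imwrite("pics/end.png",np.hstack(ims)[:,:,::-1])
```

```text
Traceback (most recent call last):
workcell.IKError: the arm cannot follow that straight line within its joint ranges
```

Run:
```python
from rock2 import *
f0=np.load("f0.npy")
s=get_obs();p,o=s["position"],s["orientation"]
z=Ro.from_quat(o).as_matrix()[:,2];u=z*[1,1,0];u/=np.linalg.norm(u)
for d in(-u*.09,-z*.1,-u*.07,-z*.07,-u*.05):
    try: bot.servo_line(p+d,velocity=.1);print("ok",d.round(3));break
    except bot.IKError: print("no")
p=get_obs()["position"]
try: bot.servo_line(p+[0,0,.1],velocity=.15)
except bot.IKError: print("noup")
bot.dwell(.3)
s=get_obs();print((s["wrist_force"]-f0).round(1),s["time_s"],s["position"].round(3))
ims=[]
for n in("scene","top"):
    d=vision.read_camera(n);print(lever(d));im=d["frame"][100:280,200:450] if n=="scene" else d["frame"][75:255,130:400];ims.append(cv2.resize(im,(395,280)))
cv2.imwrite("pics/end.png",np.hstack(ims)[:,:,::-1])
```

```text
no
no
no
no
no
noup
[0.2 1.  0.4] 28.625 [0.5   0.199 0.153]
(np.float64(0.76), 26.62962962962963)
(np.float64(0.76), 36.72839506172839)
```

View pics/end.png

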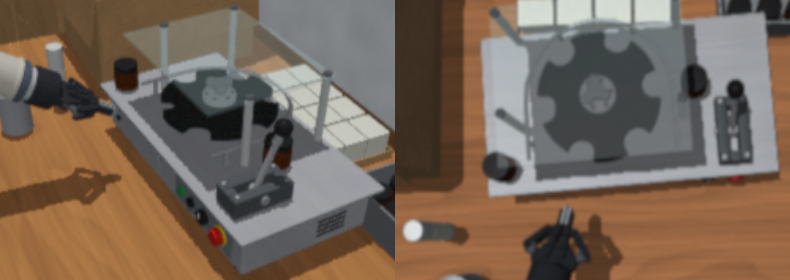

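Both views put the lever at 0.76, the gripper is clear of everything, and the jars, bottle and tin are standing. I'm handing in.

```bash
python3 -c "
from workcell import hand_in
print(hand_in())"
```

```text
the job is handed in; nothing more can be done
None
```

The star wheel is back in gear and the job is handed in at about 29 s on the robot's clock: the lever dropped fully home (0.76 rad in both camera views), no force I read on the lever or wheel passed about 8 N, the jars, bottle and tin in the last view were still standing, I did not re-check the jar and cartons to the right, and the arm was clear of everything.

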